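# Check a turned pin in the go / no-go gap gauge

### The job

Three turned aluminium pins stand on the granite plate. Take the tall plain one (no collar), set it down upright in front of the gap gauge's flared mouth, and slide it along the plate through the wide go gap until the narrow no-go gap stops it, pressing lightly without ramming. Let go and leave it standing in the gauge up against the no-go jaws; do not disturb the other two pins.

Things in the scene. Friction and masses are not known exactly. Their poses are not given: they have to be found in the camera images.
- pin: the pin to check: plain aluminium, a round body 40 mm in diameter and 65 mm tall, above it a slimmer round neck 24 mm in diameter up to 112 mm total height (grip the neck); no collar. About 0.26 kg. Stands loose on the plate; origin at the centre of its underside, z up along its axis; its yaw means nothing as it is round
- gauge: fixed rigid steel/grey gap gauge 45 mm high, 112 mm wide, open above, no floor (pins slide on the plate). Origin: on the plate, mid-channel. x: push direction, y across. Along x (mm): flared mouth -97 (92 wide) to -60; go gap 52 wide -60 to -30; pocket 64 wide -30 to 20; no-go gap 30 wide 20 to 50; closed end 95. The no-go jaws stop the pin's centre at x = 0 to 7 (7 if centred)
- short_pin: bystander: a short aluminium pin, body 40 mm in diameter and 30 mm tall, neck 24 mm in diameter, 62 mm tall in all; origin at the centre of its underside. Leave it standing
- collar_pin: bystander: an aluminium pin as tall as the one to check (112 mm, same body and neck) but with a collar 58 mm in diameter around its body at 28 to 42 mm height; origin at the centre of its underside. Leave it standing
There are look-alikes about, which are no part of the job. Of the things like the gauge, leave any that is orange; of the rest the smaller one is meant.

How it is judged (in metres and radians):
On the way, in this order (a step that is already met when the one before it is completed fails the run):
1. the pin is upright, down at the plate, in front of or in the flared mouth, before the go gap (x of pin in the frame of gauge between -0.22 and -0.062 m and y of pin in the frame of gauge between -0.04 and 0.04 m and height (world z) of pin below 0.012 m and angle between pin's own z axis and vertical below 0.18 rad), for 0.05 s.
2. the pin slides through the go gap, upright and down at the plate (x of pin in the frame of gauge between -0.06 and -0.03 m and y of pin in the frame of gauge between -0.02 and 0.02 m and height (world z) of pin below 0.012 m and angle between pin's own z axis and vertical below 0.18 rad), for 0.05 s.
3. the pin presses on the no-go jaws and is stopped by them (x of pin in the frame of gauge between -0.006 and 0.014 m and y of pin in the frame of gauge between -0.016 and 0.016 m and height (world z) of pin below 0.012 m and angle between pin's own z axis and vertical below 0.18 rad and contact force between pin and gauge above 1.5 N), for 0.1 s.
At the end, for the whole second after the job is handed in: the pin stands released and at rest on the plate, upright (0.1 rad), in the gauge against the no-go jaws: its centre at x = -12 to +14 mm in the gauge frame, within 16 mm of the centre line; the other two pins stand upright within 20 mm of their starts (x of pin in the frame of gauge between -0.012 and 0.014 m and y of pin in the frame of gauge between -0.016 and 0.016 m and height (world z) of pin below 0.004 m and angle between pin's own z axis and vertical below 0.1 rad and linear speed of pin below 0.02 m/s and distance of each of short_pin, collar_pin from where it was at the start of the episode below 0.02 m and angle between each of short_pin, collar_pin's own z axis and vertical below 0.15 rad); the robot touches nothing.
It fails at once if another pin is moved by more than 20 mm or tipped (not (distance of each of short_pin, collar_pin from where it was at the start of the episode below 0.02 m and angle between each of short_pin, collar_pin's own z axis and vertical below 0.15 rad)).
It fails at once if the pin is rammed against the gauge (over 60 N) (contact force between pin and gauge above 60 N).
It fails at once if the pin is tipped over (angle between pin's own z axis and vertical above 0.7 rad).
It also fails if it takes over 51 s, if anything falls off the work surface, if the arm or the gripper's body presses on something with over 40 N, if the wrist force passes 120 N, or if a joint passes its speed limit or range.

### The arm

A 6-joint arm with a two-finger parallel gripper is mounted at the origin on the work surface. World frame = base frame: x ahead of the robot, y to its left, z up, the work surface at z = 0. Lengths are in mm, angles in degrees, forces in N, time in s.
With the tool pointing down it reaches from about 300 to 850 mm from the base axis. Payload 4.2 kg.
Tool frame: the origin (TCP) lies midway between the tips of the shut fingers; the grasp point (between the pads) lies 19 mm behind it (env.grip_point_offset is the distance from the TCP to the grasp point, in mm); z points along the fingers, x is the direction in which the jaws open and shut, and the axes are right-handed (so a half turn about z gives the same grasp; the last joint's range is limited). The gripper opens to 91 mm and grips with 3 to 60 N. Pads are 32 mm wide; open, the fingers measure 118 mm over their backs; the gripper's body (76 mm by 178 mm) begins 60 mm behind the grasp point.
Start: joints at [-69.442, 18.312, 89.639, -0, 72.044, -1.146], TCP at [212.643, -534.253, 213.976] pointing down, gripper open.
Joint ranges: [-177.97, 177.97], [-48.28, 115.42], [12.27, 149.76], [-77.06, 257.06], [2.81, 150.46], [-146.56, 146.56]. Speed limits (degrees/s): [147.25, 147.25, 180, 180, 180, 180].

### API

Orientations are given as [roll, pitch, yaw] about the fixed x, y, z axes, in that order (R = Rz(yaw) Ry(pitch) Rx(roll)).
In Python, from workcell import env gives the robot as it stands.
- The arm moves only by the shell command python3 -m pendant 'ROWS' [FORCE]. ROWS is JSON, a list of rows, each an object with "xyz": the shift along the tool's x, y, z in m, a list of three; "roll": the turn about the tool's z in degrees; "jaw": the closure, from 0 (fully open) to 1 (shut). A call has exactly 8 rows; each row is the pose to reach, as a shift and turn from the pose commanded when the call began, along the tool's axes at that moment; what a row does not reach only later rows make up. A row lasts 1/8 s, in which the tool goes at most 62.5 mm and 10.7 degrees, less where a joint would pass 70% of its speed; a pose out of reach is approached as far as the arm can. A call with a gripper value outside its range is refused whole. The fingers move at their own pace and stop on an object; FORCE is the grip in N (left out, the last holds). Time passes only in rows, so rows that repeat a pose let the fingers close, or fill a call up. It gives the time, the measured TCP pose, the force and the opening at its end, in the units of the state.
- env.state(): the state, without advancing time (a new reading comes with each control period).
- env.grab_frame(name): name is "scene" or "side" or "wrist"; returns (picture, depth): 400x640x3 uint8, blue, green, red; 400x640 float32, mm along the optical axis (not along the pixel's ray), 0 where there is no reading.
- env.camera_params(name): a dict with "camera_matrix" (3x3 intrinsics, pixels), "cam_to_world" (4x4, takes a point from camera to world coordinates); the wrist camera has in their place "hand_eye" (4x4, takes a point from camera to tool coordinates, whose origin is the TCP and whose axes are the tool frame's). Camera axes: x right, y up, looking along -z (the intrinsics and any distortion apply to the point x, -y, -z); pixel columns grow to the right and rows downward; lengths in mm; the calibration is good to about 2 mm. The wrist camera is an equidistant fisheye: a pixel r from the principal point sees the ray r / f radians off the axis. A picture is of the moment at which its call begins: read the wrist's pose just before it. camera_params takes no time and is no camera call.
- env.job_done(): hands the job in, once; it reports no verdict.
The state is a dict: "time_s": time; "qpos": joint angles; "qvel": joint speeds; "effort": joint torques, N m; "ee_pos": TCP position; "ee_rot": TCP orientation; "force": force on the tool from outside, world axes, zero at the start; "torque": the same for the moment, N m; "gripper_width": finger opening in mm.
Only numpy, scipy, OpenCV 4.12 (cv2) and the standard library are available. Lean on these libraries where they do the work, as an engineer would, in place of code of your own. Each camera call takes 0.05 s, during which the arm holds its last target. There are 200 camera calls.

## Working session

There is one attempt and no reset: what is moved stays moved. The work goes in short steps, Python scripts to look and compute and a shell command to move; the robot and the scene stay as the last step left them, time stands still between calls to the robot, and variables do not carry over. Pictures are saved under pics/ and viewed, about 8 in all and at most 12, crops included, and the job is handed in when it is done.

```bash
mkdir -p pics
cat > h.py <<'E'
import numpy as np, cv2
from workcell import env
from scipy.spatial.transform import Rotation as R
def grab(n):
    s=env.state(); im,d=env.grab_frame(n); np.savez(f'{n}.npz',im=im,d=d,ep=s['ee_pos'],er=s['ee_rot']); return im,d,s
def world(n,u,v,depth=None,z=None,s=None):
    """pixel(s) to world, by depth or onto plane z (mm)"""
    p=env.camera_params(n); K=np.array(p['camera_matrix']); u=np.asarray(u,float);v=np.asarray(v,float)
    x=(u-K[0,2])/K[0,0]; y=(v-K[1,2])/K[1,1]
    if n=='wrist':
        r=np.hypot(x,y); t=np.where(r<1e-9,1,np.tan(r)/np.maximum(r,1e-9)); x=x*t;y=y*t
        T=np.eye(4);T[:3,:3]=R.from_euler('xyz',s['ee_rot'],degrees=True).as_matrix();T[:3,3]=s['ee_pos']
        T=T@np.array(p['hand_eye'])
    else: T=np.array(p['cam_to_world'])
    ray=np.stack([x,-y,-np.ones_like(x)],-1)@T[:3,:3].T; o=T[:3,3]
    k=np.asarray(depth,float)[...,None] if depth is not None else ((z-o[2])/ray[...,2])[...,None]
    return o+k*ray
E
python3 - <<'E'
from h import *
for n in('scene','side'):
    im,d,s=grab(n); cv2.imwrite(f'pics/{n}0.png',im); p=env.camera_params(n); print(p)
print(s, env.camera_params('wrist'),env.grip_point_offset)
E
```

```text
{'camera_matrix': array([[405.29242243,   0.        , 315.0456098 ],
       [  0.        , 405.29242243, 198.43951511],
       [  0.        ,   0.        ,   1.        ]]), 'cam_to_world': array([[ 8.56967727e-01, -3.12131102e-01,  4.10098147e-01,
         8.36741397e+02],
       [ 5.14959088e-01,  4.86831455e-01, -7.05558128e-01,
        -6.98613151e+02],
       [ 2.05779585e-02,  8.15824313e-01,  5.77933593e-01,
         5.82828898e+02],
       [ 0.00000000e+00,  0.00000000e+00,  0.00000000e+00,
         1.00000000e+00]])}
{'camera_matrix': array([[424.54003388,   0.        , 305.52187081],
       [  0.        , 424.54003388, 197.40894316],
       [  0.        ,   0.        ,   1.        ]]), 'cam_to_world': array([[-6.67087379e-01,  4.37427727e-01, -6.03035167e-01,
        -1.29247724e+02],
       [-7.44932579e-01, -4.00750511e-01,  5.33361492e-01,
         5.02062056e+02],
       [-8.35954674e-03,  8.05019262e-01,  5.93189773e-01,
         6.03993402e+02],
       [ 0.00000000e+00,  0.00000000e+00,  0.00000000e+00,
         1.00000000e+00]])}
{'time_s': 0.05, 'qpos': array([-6.944
[... 448 characters left out ...]
, -6.82951894e+01]), 'force': array([-0.11256975, -0.23678495,  0.61306625]), 'torque': array([0.01508902, 0.01186062, 0.03230736]), 'gripper_width': 90.97399002703517} {'camera_matrix': array([[309.70691629,   0.        , 316.27683358],
       [  0.        , 309.70691629, 193.82823776],
       [  0.        ,   0.        ,   1.        ]]), 'hand_eye': array([[ 9.99997765e-01, -1.62777837e-03,  1.34922395e-03,
         9.31910985e-01],
       [-1.16728801e-03, -9.57146622e-01, -2.89601419e-01,
        -8.22782801e+01],
       [ 1.76281207e-03,  2.89599197e-01, -9.57146383e-01,
        -1.70916824e+02],
       [ 0.00000000e+00,  0.00000000e+00,  0.00000000e+00,
         1.00000000e+00]])} 18.8
```

View pics/scene0.png

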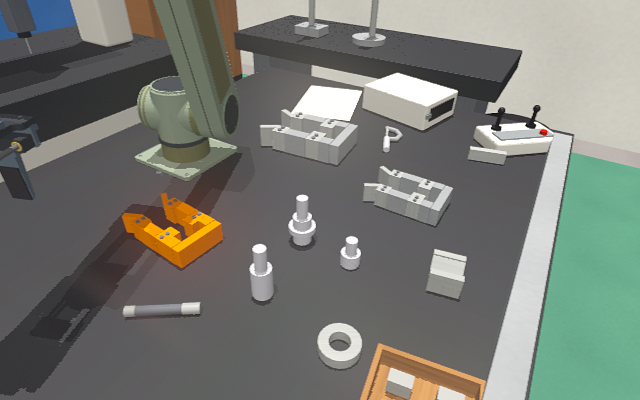

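View pics/side0.png

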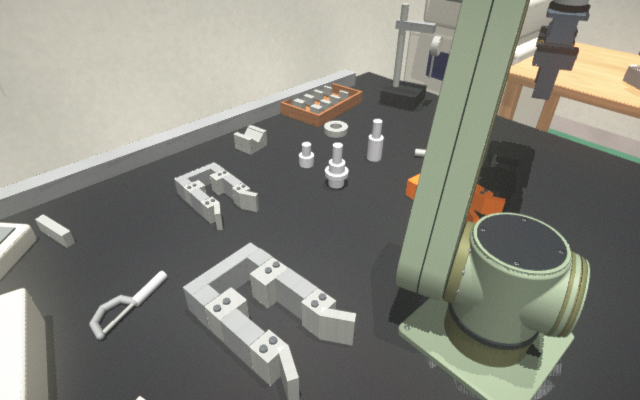

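The scene view shows the plain pin at (261,273), the collar pin at (302,222) and the short pin at (350,254). The smaller grey gauge is at (408,195) with its mouth to the left, and the big one is at (310,135). In the side view the plain pin is at (375,140) and the small gauge at (215,190).

```bash
cat > m.py <<'E'
from h import *
def cloud(n):
    f=np.load(f'{n}.npz'); d=f['d']; v,u=np.mgrid[:400,:640]; w=world(n,u,v,depth=d); w[d<=0]=np.nan; return w,f['im']
if __name__=='__main__':
  for n,pins,g in(('scene',{'pin':(235,240,285,305),'collar':(285,190,320,247),'short':(337,235,364,272)},(360,165,455,225)),
            ('side',{'pin':(364,115,386,164),'collar':(322,140,352,190),'short':(297,140,316,170)},(172,158,262,232))):
    w,im=cloud(n)
    for k,(a,b,c,d) in pins.items():
        p=w[b:d,a:c].reshape(-1,3); p=p[p[:,2]>15]
        zt=np.percentile(p[:,2],98); t=p[(p[:,2]>zt-5)]
        # top disc centre: circle around seen top
        print(n,k,'zmax',zt.round(1),'top mean',t.mean(0).round(1),len(t),np.ptp(t,0).round(1))
    a,b,c,d=g; p=w[b:d,a:c].reshape(-1,3); p=p[(p[:,2]>38)&(p[:,2]<55)]
    print(n,'gauge',len(p),p.mean(0).round(1),cv2.minAreaRect(p[:,:2].astype(np.float32)))
    np.save(f'g_{n}.npy',p)
  P=np.vstack([np.load('g_scene.npy'),np.load('g_side.npy')])
  pic=np.full((600,600,3),255,np.uint8); c=np.round(P.mean(0))[:2]; print('pic centre',c)
  for q,col in((np.load('g_scene.npy'),(255,0,0)),(np.load('g_side.npy'),(0,0,255))):
    for x,y,_ in q: cv2.circle(pic,(int(300-(y-c[1])*2.2),int(300-(x-c[0])*2.2)),2,col,-1)
  cv2.imwrite('pics/g.png',pic)
E
python3 m.py
```

```text
scene pin zmax 112.7 top mean [ 499.4 -302.   111.5] 120 [23.5 23.1  5.7]
scene collar zmax 112.2 top mean [ 480.8 -136.8  111.2] 81 [24.3 23.4  7.1]
scene short zmax 62.5 top mean [ 599.8 -145.    61. ] 92 [23.5 22.4  6.1]
scene gauge 1391 [634.3 118.   43.9] ((618.5459594726562, 124.54841613769531), (188.8767852783203, 117.17203521728516), 0.462337851524353)
side pin zmax 111.5 top mean [ 494.  -298.2  110.5] 43 [25.1 23.5  7.3]
side collar zmax 111.9 top mean [ 474.5 -133.5  110.8] 52 [23.3 22.6  5.2]
side short zmax 62.1 top mean [ 595.4 -142.    61. ] 42 [22.3 24.2  6.1]
side gauge 1401 [623.1 127.   43.8] ((615.0858764648438, 124.80168151855469), (114.9909896850586, 193.89720153808594), 89.27159118652344)
pic centre [629. 122.]
```

View pics/g.png

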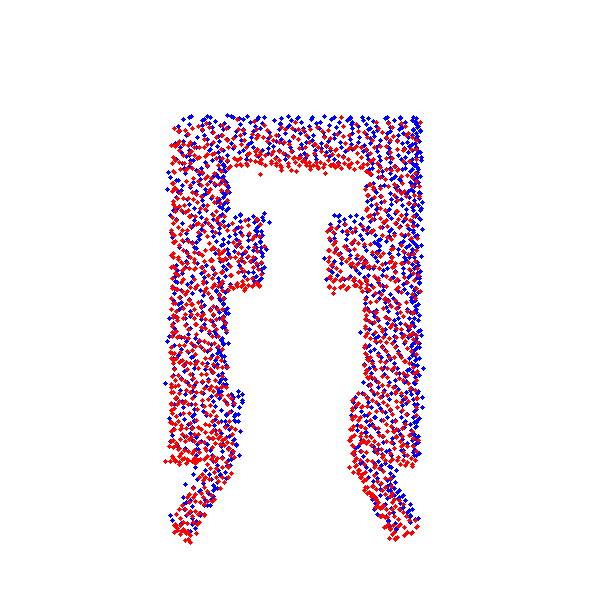

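The cloud shows the gauge outline with its mouth toward −x, 192 × 115 mm as specified and yaw about 0°, with the origin near (618,125). The pin is near (497,−300) and 112 mm tall. I'm moving above the pin with the jaws turned along world y.

```bash
python3 -m pendant '[{"xyz":[-0.016,-0.050,0],"roll":3,"jaw":0},{"xyz":[-0.032,-0.100,0],"roll":6,"jaw":0},{"xyz":[-0.048,-0.150,0],"roll":10,"jaw":0},{"xyz":[-0.064,-0.200,0],"roll":14,"jaw":0},{"xyz":[-0.080,-0.250,0],"roll":18,"jaw":0},{"xyz":[-0.096,-0.300,0],"roll":21.7,"jaw":0},{"xyz":[-0.1124,-0.351,0],"roll":21.7,"jaw":0},{"xyz":[-0.1124,-0.351,0],"roll":21.7,"jaw":0}]'
python3 - <<'E'
from h import *
im,d,s=grab('wrist'); cv2.imwrite('pics/w1.png',im)
print(s['ee_pos'],s['ee_rot'],s['qpos'])
E
```

```text
time_s: 1.1
ee_pos: [499.4, -297.5, 213.3]
ee_rot: [180.0, 0.1, -89.7]
force: [-1.0, 0.4, -1.0]
gripper_width: 91.5
[ 499.35065555 -297.51342568  213.25592752] [ 1.79989393e+02  5.89925245e-02 -8.97205267e+01] [-3.19457142e+01  1.89249222e+01  8.88343976e+01  4.64528402e-02
  7.22811162e+01  5.77606536e+01]
```

View pics/w1.png

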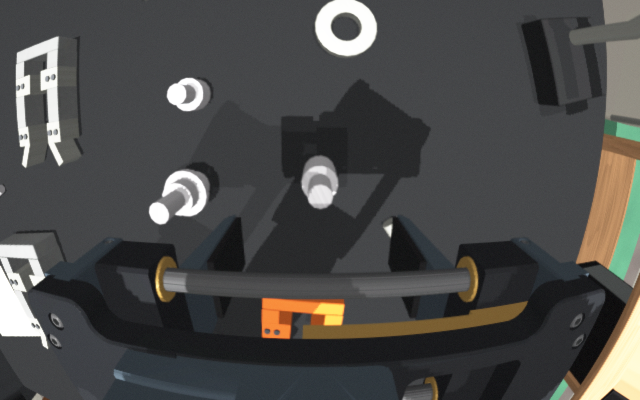

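The wrist view shows the pin between the open fingers, its neck top at about (320,196), with the collar pin at (160,212) and the short pin at (180,95) well clear. I'm measuring the top of the pin.

Run:
```python
from h import *
f=np.load('wrist.npz'); s=dict(ee_pos=f['ep'],ee_rot=f['er']); d=f['d']
v,u=np.mgrid[150:225,295:345]; w=world('wrist',u,v,depth=d[150:225,295:345],s=s).reshape(-1,3)
zt=np.percentile(w[:,2],98); t=w[(w[:,2]>105)&(w[:,2]<118)]; print(zt,t.mean(0),np.ptp(t,0),len(t))
uv=np.c_[u.ravel(),v.ravel()][(w[:,2]>108)&(w[:,2]<118)]; print(uv.min(0),uv.max(0))
c=uv.mean(0); print(world('wrist',c[0],c[1],z=112,s=s))
```

```text
113.03253794969977 [ 498.49925795 -300.8815777   111.79142261] [23.99406769 23.11105343  9.01731853] 532
[307 182] [332 208]
[ 498.0395857  -300.88623133  112.        ]
```

```bash
python3 -m pendant '[{"xyz":[0.001,-0.001,0.03],"roll":0,"jaw":0},{"xyz":[0.001,-0.001,0.06],"roll":0,"jaw":0},{"xyz":[0.001,-0.001,0.09],"roll":0,"jaw":0},{"xyz":[0.001,-0.001,0.115],"roll":0,"jaw":0},{"xyz":[0.001,-0.001,0.13],"roll":0,"jaw":0},{"xyz":[0.001,-0.001,0.14],"roll":0,"jaw":0},{"xyz":[0.001,-0.001,0.14],"roll":0,"jaw":0},{"xyz":[0.001,-0.001,0.14],"roll":0,"jaw":0}]' 25
python3 -m pendant '[{"xyz":[0,0,0],"roll":0,"jaw":0.5},{"xyz":[0,0,0],"roll":0,"jaw":0.6},{"xyz":[0,0,0],"roll":0,"jaw":0.7},{"xyz":[0,0,0],"roll":0,"jaw":0.8},{"xyz":[0,0,0],"roll":0,"jaw":0.9},{"xyz":[0,0,0],"roll":0,"jaw":1},{"xyz":[0,0,0],"roll":0,"jaw":1},{"xyz":[0,0,0],"roll":0,"jaw":1}]' 25
```

```text
time_s: 2.15
ee_pos: [498.7, -301.5, 74.8]
ee_rot: [-179.9, -0.1, -90.0]
force: [0.2, -0.2, -0.8]
gripper_width: 91.6
time_s: 3.15
ee_pos: [498.2, -301.0, 73.9]
ee_rot: [180.0, 0.0, -90.0]
force: [0.2, -0.7, -0.8]
gripper_width: 23.7
```

Gripped at 23.7 mm. Next I lift it and carry it across, over the collar pin.

```bash
python3 -m pendant '[{"xyz":[0,0,-0.02],"roll":0,"jaw":1},{"xyz":[0,0,-0.05],"roll":0,"jaw":1},{"xyz":[0,0,-0.085],"roll":0,"jaw":1},{"xyz":[0,0,-0.12],"roll":0,"jaw":1},{"xyz":[0,0,-0.15],"roll":0,"jaw":1},{"xyz":[0,0,-0.16],"roll":0,"jaw":1},{"xyz":[0,0,-0.16],"roll":0,"jaw":1},{"xyz":[-0.01,0,-0.16],"roll":0,"jaw":1}]'
python3 -m pendant '[{"xyz":[-0.03,0,0],"roll":0,"jaw":1},{"xyz":[-0.07,0,0],"roll":0,"jaw":1},{"xyz":[-0.115,0,0],"roll":0,"jaw":1},{"xyz":[-0.16,0,0],"roll":0,"jaw":1},{"xyz":[-0.205,0,0],"roll":0,"jaw":1},{"xyz":[-0.25,0,0],"roll":0,"jaw":1},{"xyz":[-0.295,0,0],"roll":0,"jaw":1},{"xyz":[-0.33,0,0],"roll":0,"jaw":1}]'
python3 -m pendant '[{"xyz":[-0.03,0,0],"roll":0,"jaw":1},{"xyz":[-0.055,0,0],"roll":0,"jaw":1},{"xyz":[-0.075,0,0],"roll":0,"jaw":1},{"xyz":[-0.0855,0,0],"roll":0,"jaw":1},{"xyz":[-0.0855,0,0.01],"roll":0,"jaw":1},{"xyz":[-0.0855,0,0.03],"roll":0,"jaw":1},{"xyz":[-0.0855,0,0.05],"roll":0,"jaw":1},{"xyz":[-0.0855,0,0.05],"roll":0,"jaw":1}]'
python3 - <<'E'
from h import *
for n in ('wrist','scene'):
    im,d,s=grab(n); cv2.imwrite(f'pics/{n}2.png',im)
print(s['ee_pos'],s['ee_rot'],s['force'])
E
```

```text
time_s: 4.15
ee_pos: [497.4, -290.6, 232.0]
ee_rot: [179.8, 0.1, -90.0]
force: [0.2, 0.7, -3.6]
gripper_width: 23.5
time_s: 5.15
ee_pos: [496.8, 41.2, 232.6]
ee_rot: [179.8, 0.0, -89.9]
force: [1.1, -0.8, -2.5]
gripper_width: 23.6
time_s: 6.15
ee_pos: [496.5, 123.3, 181.7]
ee_rot: [179.7, -0.1, -90.0]
force: [-0.4, -0.3, -3.3]
gripper_width: 23.6
[497.53350012 123.67333659 183.06932716] [ 1.79872545e+02 -5.02085468e-02 -9.00418880e+01] [ 0.18650949  0.22939857 -3.41932424]
```

View pics/wrist2.png

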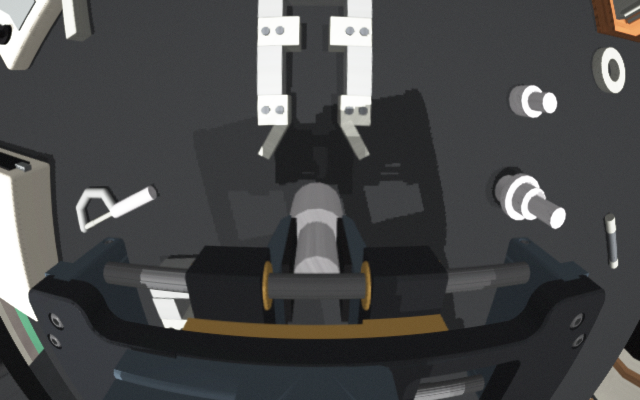

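The wrist view shows the pin in the jaws, straight in front of the mouth, whose flare tips are at (265,155) and (365,155). I'm measuring the channel centre line from here.

Run:
```python
from h import *
f=np.load('wrist.npz'); s=dict(ee_pos=[497.5,123.6,183],ee_rot=f['er']); d=f['d']
v,u=np.mgrid[0:160,240:390]; w=world('wrist',u,v,depth=d[0:160,240:390],s=s).reshape(-1,3)
t=w[(w[:,2]>38)&(w[:,2]<52)]; print(len(t),t[:,2].mean(),t.min(0),t.max(0))
for x in range(525,700,10):
    q=t[abs(t[:,0]-x)<5,1]
    if len(q)>10:
        m=q[q<124]; p=q[q>=124]; 
        if len(m) and len(p): print(x,'inner',m.max().round(1),p.min().round(1),'mid',round((m.max()+p.min())/2,1),'outer mid',round((q.min()+q.max())/2,1),'w',round(p.min()-m.max(),1))
```

```text
8462 46.39919336716499 [522.96950937  68.62966392  38.01215906] [688.17423511 181.68853921  51.75043208]
525 inner 84.3 168.5 mid 126.4 outer mid 125.6 w 84.3
535 inner 88.3 162.2 mid 125.3 outer mid 125.8 w 73.9
545 inner 95.8 156.4 mid 126.1 outer mid 125.2 w 60.6
555 inner 99.2 151.5 mid 125.3 outer mid 125.2 w 52.3
565 inner 99.1 151.3 mid 125.2 outer mid 125.6 w 52.2
575 inner 99.0 151.6 mid 125.3 outer mid 125.1 w 52.6
585 inner 99.8 151.6 mid 125.7 outer mid 124.8 w 51.8
595 inner 93.6 156.7 mid 125.1 outer mid 125.4 w 63.1
605 inner 93.3 156.8 mid 125.1 outer mid 124.8 w 63.5
615 inner 93.2 157.0 mid 125.1 outer mid 125.1 w 63.8
625 inner 93.4 156.3 mid 124.9 outer mid 124.7 w 62.8
635 inner 109.6 139.8 mid 124.7 outer mid 125.1 w 30.1
645 inner 109.6 139.7 mid 124.7 outer mid 124.7 w 30.1
655 inner 109.6 139.8 mid 124.7 outer mid 124.8 w 30.1
665 inner 109.6 139.9 mid 124.7 outer mid 124.7 w 30.3
675 inner 92.8 156.1 mid 124.4 outer mid 124.8 w 63.2
685 inner 92.7 156.1 mid 124.4 outer mid 124.2 w 63.4
```

```bash
python3 -m pendant '[{"xyz":[-0.0005,0,0.03],"roll":0,"jaw":1},{"xyz":[-0.0005,0,0.06],"roll":0,"jaw":1},{"xyz":[-0.0005,0,0.08],"roll":0,"jaw":1},{"xyz":[-0.0005,0,0.095],"roll":0,"jaw":1},{"xyz":[-0.0005,0,0.103],"roll":0,"jaw":1},{"xyz":[-0.0005,0,0.107],"roll":0,"jaw":1},{"xyz":[-0.0005,0,0.1085],"roll":0,"jaw":1},{"xyz":[-0.0005,0,0.1085],"roll":0,"jaw":1}]'
python3 -m pendant '[{"xyz":[0,0,0.0005],"roll":0,"jaw":1},{"xyz":[0,0,0.001],"roll":0,"jaw":1},{"xyz":[0,0,0.0015],"roll":0,"jaw":1},{"xyz":[0,0,0.0015],"roll":0,"jaw":1},{"xyz":[0,0,0.0015],"roll":0,"jaw":1},{"xyz":[0,0,0.0015],"roll":0,"jaw":1},{"xyz":[0,0,0.0015],"roll":0,"jaw":1},{"xyz":[0,0,0.0015],"roll":0,"jaw":1}]'
```

```text
time_s: 7.25
ee_pos: [498.5, 125.1, 75.8]
ee_rot: [-179.9, 0.0, -90.0]
force: [-0.4, 0.1, -3.0]
gripper_width: 23.7
time_s: 8.25
ee_pos: [498.2, 125.0, 73.9]
ee_rot: [-180.0, -0.0, -90.0]
force: [-0.1, 0.2, -3.4]
gripper_width: 23.7
```

```bash
python3 -m pendant '[{"xyz":[0,0,0.0003],"roll":0,"jaw":1},{"xyz":[0,0,0.0006],"roll":0,"jaw":1},{"xyz":[0,0,0.0006],"roll":0,"jaw":1},{"xyz":[0,0,0.0006],"roll":0,"jaw":1},{"xyz":[0,0,0.0006],"roll":0,"jaw":1},{"xyz":[0,0,0.0006],"roll":0,"jaw":1},{"xyz":[0,0,0.0006],"roll":0,"jaw":1},{"xyz":[0,0,0.0006],"roll":0,"jaw":1}]'
```

```text
time_s: 9.25
ee_pos: [498.4, 125.1, 73.8]
ee_rot: [-180.0, 0.0, -90.0]
force: [-1.5, -0.6, 5.9]
gripper_width: 23.1
```

The pin is down: the z force went from −3.4 to +5.9 N. I'll ease off slightly, lighten the grip and slide into the go gap.

```bash
python3 -m pendant '[{"xyz":[0,0,-0.0003],"roll":0,"jaw":1},{"xyz":[0,-0.005,-0.0003],"roll":0,"jaw":1},{"xyz":[0,-0.015,-0.0003],"roll":0,"jaw":1},{"xyz":[0,-0.026,-0.0003],"roll":0,"jaw":1},{"xyz":[0,-0.037,-0.0003],"roll":0,"jaw":1},{"xyz":[0,-0.045,-0.0003],"roll":0,"jaw":1},{"xyz":[0,-0.05,-0.0003],"roll":0,"jaw":1},{"xyz":[0,-0.05,-0.0003],"roll":0,"jaw":1}]' 12
python3 -m pendant '[{"xyz":[0,-0.005,0],"roll":0,"jaw":1},{"xyz":[0,-0.012,0],"roll":0,"jaw":1},{"xyz":[0,-0.019,0],"roll":0,"jaw":1},{"xyz":[0,-0.026,0],"roll":0,"jaw":1},{"xyz":[0,-0.033,0],"roll":0,"jaw":1},{"xyz":[0,-0.04,0],"roll":0,"jaw":1},{"xyz":[0,-0.045,0],"roll":0,"jaw":1},{"xyz":[0,-0.045,0],"roll":0,"jaw":1}]'
```

```text
time_s: 10.25
ee_pos: [549.0, 124.9, 73.3]
ee_rot: [-179.9, -0.0, -90.0]
force: [0.2, 0.3, -2.2]
gripper_width: 23.9
time_s: 11.25
ee_pos: [593.5, 125.0, 73.6]
ee_rot: [-180.0, -0.0, -90.0]
force: [-0.1, 0.2, -2.7]
gripper_width: 23.7
```

```bash
python3 -m pendant '[{"xyz":[0,-0.004,0],"roll":0,"jaw":1},{"xyz":[0,-0.008,0],"roll":0,"jaw":1},{"xyz":[0,-0.012,0],"roll":0,"jaw":1},{"xyz":[0,-0.016,0],"roll":0,"jaw":1},{"xyz":[0,-0.020,0],"roll":0,"jaw":1},{"xyz":[0,-0.022,0],"roll":0,"jaw":1},{"xyz":[0,-0.024,0],"roll":0,"jaw":1},{"xyz":[0,-0.024,0],"roll":0,"jaw":1}]'
python3 -m pendant '[{"xyz":[0,-0.001,0],"roll":0,"jaw":1},{"xyz":[0,-0.002,0],"roll":0,"jaw":1},{"xyz":[0,-0.003,0],"roll":0,"jaw":1},{"xyz":[0,-0.004,0],"roll":0,"jaw":1},{"xyz":[0,-0.004,0],"roll":0,"jaw":1},{"xyz":[0,-0.004,0],"roll":0,"jaw":1},{"xyz":[0,-0.004,0],"roll":0,"jaw":1},{"xyz":[0,-0.004,0],"roll":0,"jaw":1}]'
```

```text
time_s: 12.25
ee_pos: [617.2, 125.0, 73.6]
ee_rot: [180.0, -0.0, -90.0]
force: [0.4, 0.8, -3.7]
gripper_width: 23.5
time_s: 13.25
ee_pos: [621.1, 125.0, 73.6]
ee_rot: [-180.0, -0.0, -90.0]
force: [0.1, -0.0, -3.3]
gripper_width: 24.1
```

```bash
python3 -m pendant '[{"xyz":[0,-0.0005,0],"roll":0,"jaw":1},{"xyz":[0,-0.001,0],"roll":0,"jaw":1},{"xyz":[0,-0.0015,0],"roll":0,"jaw":1},{"xyz":[0,-0.002,0],"roll":0,"jaw":1},{"xyz":[0,-0.0025,0],"roll":0,"jaw":1},{"xyz":[0,-0.0025,0],"roll":0,"jaw":1},{"xyz":[0,-0.0025,0],"roll":0,"jaw":1},{"xyz":[0,-0.0025,0],"roll":0,"jaw":1}]'
python3 -m pendant '[{"xyz":[0,-0.0005,0],"roll":0,"jaw":1},{"xyz":[0,-0.001,0],"roll":0,"jaw":1},{"xyz":[0,-0.0015,0],"roll":0,"jaw":1},{"xyz":[0,-0.0015,0],"roll":0,"jaw":1},{"xyz":[0,-0.0015,0],"roll":0,"jaw":1},{"xyz":[0,-0.0015,0],"roll":0,"jaw":1},{"xyz":[0,-0.0015,0],"roll":0,"jaw":1},{"xyz":[0,-0.0015,0],"roll":0,"jaw":1}]'
```

```text
time_s: 14.25
ee_pos: [623.6, 125.0, 73.6]
ee_rot: [180.0, -0.0, -90.0]
force: [-0.4, -0.5, -3.7]
gripper_width: 23.9
time_s: 15.25
ee_pos: [625.2, 125.0, 73.6]
ee_rot: [-180.0, -0.0, -90.0]
force: [0.2, -0.9, -3.6]
gripper_width: 23.8
```

```bash
python3 -m pendant '[{"xyz":[0,-0.0005,0],"roll":0,"jaw":1},{"xyz":[0,-0.001,0],"roll":0,"jaw":1},{"xyz":[0,-0.0015,0],"roll":0,"jaw":1},{"xyz":[0,-0.0015,0],"roll":0,"jaw":1},{"xyz":[0,-0.0015,0],"roll":0,"jaw":1},{"xyz":[0,-0.0015,0],"roll":0,"jaw":1},{"xyz":[0,-0.0015,0],"roll":0,"jaw":1},{"xyz":[0,-0.0015,0],"roll":0,"jaw":1}]'
python3 - <<'E'
from h import *
im,d,s=grab('scene'); cv2.imwrite('pics/s3.png',cv2.resize(im[130:250,330:490],None,fx=4,fy=4))
E
```

```text
time_s: 16.25
ee_pos: [626.7, 125.0, 73.7]
ee_rot: [-180.0, -0.0, -90.0]
force: [-0.8, -0.3, -2.8]
gripper_width: 23.9
```

View pics/s3.png

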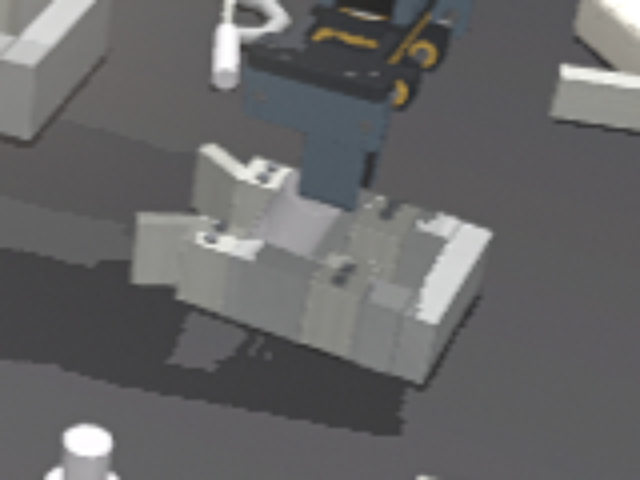

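The crop shows the pin inside the gauge, its body at (300,220), just short of the no-go jaws at (370,225). I'll keep creeping.

```bash
python3 -m pendant '[{"xyz":[0,-0.0005,0],"roll":0,"jaw":1},{"xyz":[0,-0.001,0],"roll":0,"jaw":1},{"xyz":[0,-0.0015,0],"roll":0,"jaw":1},{"xyz":[0,-0.0015,0],"roll":0,"jaw":1},{"xyz":[0,-0.0015,0],"roll":0,"jaw":1},{"xyz":[0,-0.0015,0],"roll":0,"jaw":1},{"xyz":[0,-0.0015,0],"roll":0,"jaw":1},{"xyz":[0,-0.0015,0],"roll":0,"jaw":1}]'
```

```text
time_s: 17.3
ee_pos: [628.2, 125.0, 73.6]
ee_rot: [-180.0, -0.0, -90.0]
force: [0.1, -0.5, -3.0]
gripper_width: 23.6
```

```bash
python3 -m pendant '[{"xyz":[0,-0.0005,0],"roll":0,"jaw":1},{"xyz":[0,-0.001,0],"roll":0,"jaw":1},{"xyz":[0,-0.0015,0],"roll":0,"jaw":1},{"xyz":[0,-0.0015,0],"roll":0,"jaw":1},{"xyz":[0,-0.0015,0],"roll":0,"jaw":1},{"xyz":[0,-0.0015,0],"roll":0,"jaw":1},{"xyz":[0,-0.0015,0],"roll":0,"jaw":1},{"xyz":[0,-0.0015,0],"roll":0,"jaw":1}]'
python3 - <<'E'
from h import *
im,d,s=grab('wrist'); print(s['ee_pos'],s['force'])
v,u=np.mgrid[0:400,200:440]; w=world('wrist',u,v,depth=d[:,200:440],s=s).reshape(-1,3)
t=w[(w[:,2]>38)&(w[:,2]<52)&(abs(w[:,1]-125)<28)&(w[:,0]>600)]
print('nogo jaw x',np.percentile(t[:,0],[0,2,5,50,100]),len(t))
b=w[(w[:,2]>60)&(w[:,2]<69)&(abs(w[:,1]-125)<25)]; print('body top',b.min(0),b.max(0),len(b))
cv2.imwrite('pics/w3.png',im[0:330,150:490])
E
```

```text
time_s: 18.3
ee_pos: [629.7, 125.0, 73.7]
ee_rot: [-180.0, -0.0, -90.0]
force: [-0.8, -0.1, -3.2]
gripper_width: 23.4
[629.65630144 124.96812373  73.66108645] [-0.77218582 -0.0539367  -3.24849734]
nogo jaw x [624.03586233 638.02389028 640.43039183 695.21632404 711.73357602] 4448
body top [618.58565118 112.19673666  60.29998368] [635.50097632 136.72776697  68.65542564] 599
```

View pics/w3.png

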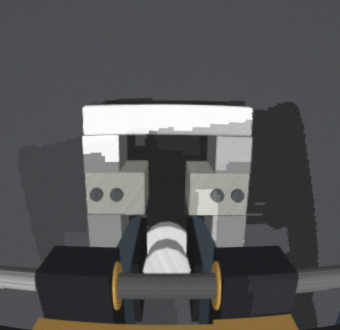

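The crop shows the body's front edge at row 222 (column 315 in the full image) and the front edge of the no-go jaws at row 213, so there may still be a small gap. I'll check with rays.

Run:
```python
from h import *
f=np.load('wrist.npz'); s=dict(ee_pos=f['ep'],ee_rot=f['er'])
for z in (65,0): print('body front',z,world('wrist',315,222,z=z,s=s))
d=f['d']
for r in range(214,262,5): print(r,world('wrist',316,r,depth=d[r,316],s=s).round(1))
print('jaw',world('wrist',250,213,z=45,s=s),world('wrist',380,213,z=45,s=s),'end',world('wrist',315,105,z=45,s=s))
for r in range(200,230,3): print(r,world('wrist',250,r,depth=d[r,250],s=s).round(1),world('wrist',383,r,depth=d[r,383],s=s).round(1))
```

```text
body front 65 [639.41861531 125.12812369  65.        ]
body front 0 [ 6.13052806e+02  1.25473653e+02 -2.84217094e-14]
214 [620.9 124.6   1.5]
219 [6.158e+02 1.246e+02 1.000e-01]
224 [628.2 124.5  41.1]
229 [633.9 124.5  63.2]
234 [630.3 124.5  63.1]
239 [632.9 124.5  76. ]
244 [641.5 124.4 100.4]
249 [642.6 124.4 108.2]
254 [641.2 124.4 110.9]
259 [638.1 124.4 110.3]
jaw [637.68670233 170.6361123   45.        ] [637.8593879   79.93922754  45.        ] end [710.75080922 125.25544321  45.        ]
200 [647.5 169.8  45.7] [648.6  79.3  48.8]
203 [645.3 170.   45.7] [645.2  78.3  44.9]
206 [643.4 169.9  46.5] [643.2  78.3  45.5]
209 [640.9 170.3  45.7] [640.7  77.9  44.6]
212 [638.6 170.5  45.5] [638.5  77.8  44.8]
215 [636.6 170.5  46.1] [636.2  77.6  44.7]
218 [634.2 170.8  45.6] [634.5  77.8  46.1]
221 [631.2 171.4  43.8] [632.2  77.5  45.8]
224 [629.4 171.2  45. ] [629.8  77.3  45.6]
227 [627.3 171.3  45.5] [627.4  77.1  45.5]
```

The wall profile suggests the pin leans forward: neck centre at x≈630, body top centre at x≈616. I'll check this against the scene depth.

Run:
```python
from h import *
for n in('scene','side'):
    im,d,s=grab(n); v,u=np.mgrid[:400,:640]; w=world(n,u,v,depth=d); 
    for z in range(32,120,6):
        m=(abs(w[...,2]-z)<3)&(abs(w[...,1]-125)<26)&(w[...,0]>580)&(w[...,0]<660)&(d>0); q=w[m]
        if len(q)>4: print(n,z,len(q),'x',q[:,0].min().round(1),q[:,0].max().round(1),'y',q[:,1].min().round(1),q[:,1].max().round(1))
cv2.imwrite('pics/side3.png',cv2.resize(im[130:240,160:280],None,fx=5,fy=5))
```

```text
scene 32 30 x 581.8 658.0 y 108.7 148.9
scene 38 53 x 585.3 659.6 y 103.1 150.1
scene 44 97 x 580.1 659.8 y 99.7 150.9
scene 50 33 x 591.5 633.2 y 102.1 119.9
scene 56 38 x 593.2 633.9 y 102.2 118.0
scene 62 48 x 597.1 635.8 y 103.6 123.3
scene 68 36 x 597.7 626.9 y 102.8 121.2
scene 74 38 x 599.8 647.0 y 104.2 140.3
scene 80 37 x 615.6 649.3 y 100.9 142.3
scene 86 43 x 613.3 648.2 y 101.1 146.3
scene 92 38 x 616.4 649.0 y 100.1 141.1
scene 98 41 x 615.2 648.8 y 100.9 146.4
scene 104 35 x 613.9 648.6 y 99.5 140.4
scene 110 35 x 613.0 648.7 y 99.0 145.6
scene 116 35 x 615.3 648.5 y 99.2 142.8
side 32 48 x 580.8 637.6 y 107.3 147.4
side 38 63 x 581.3 638.2 y 108.0 150.0
side 44 77 x 584.5 659.1 y 109.3 150.1
side 50 53 x 584.4 611.8 y 106.6 143.7
side 56 41 x 589.7 613.4 y 107.6 144.4
side 62 53 x 589.0 626.7 y 105.0 144.1
side 68 63 x 591.9 620.0 y 106.8 142.9
side 74 52 x 595.4 628.0 y 106.2 142.2
side 80 57 x 604.6 641.2 y 103.4 145.8
side 86 58 x 607.1 647.1 y 102.3 146.0
side 92 56 x 608.9 640.4 y 102.2 146.7
side 98 63 x 609.9 644.2 y 103.8 147.4
side 104 57 x 610.0 640.2 y 102.7 147.4
side 110 78 x 609.7 643.9 y 102.4 147.7
side 116 60 x 609.7 644.5 y 99.1 148.7
```

View pics/side3.png

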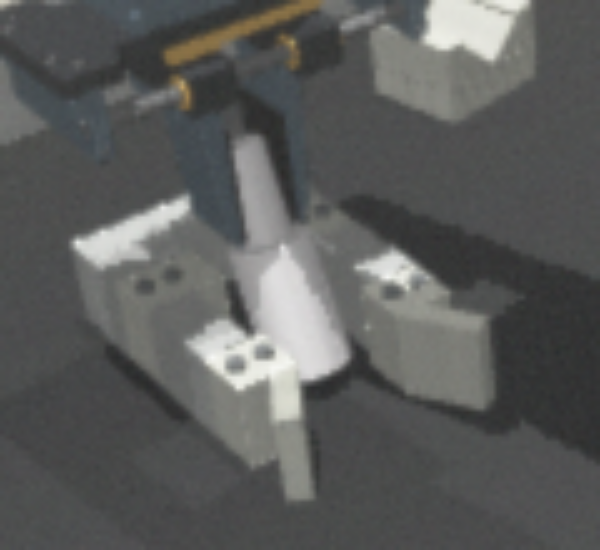

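The side view shows the pin leaning forward about 0.35 rad in the pads. Plate drag turned it about the pad axis, so pads facing across the push direction do not hold it. To mend it, I'll drag backward with light plate contact to bring it upright, release, and regrip with the jaws along x.

```bash
python3 -m pendant '[{"xyz":[0,0,0.0005],"roll":0,"jaw":1},{"xyz":[0,0.001,0.001],"roll":0,"jaw":1},{"xyz":[0,0.004,0.001],"roll":0,"jaw":1},{"xyz":[0,0.008,0.001],"roll":0,"jaw":1},{"xyz":[0,0.012,0.001],"roll":0,"jaw":1},{"xyz":[0,0.016,0.001],"roll":0,"jaw":1},{"xyz":[0,0.018,0.001],"roll":0,"jaw":1},{"xyz":[0,0.018,0.001],"roll":0,"jaw":1}]' 12
cat > t.py <<'E'
from h import *
im,d,s=grab('side'); v,u=np.mgrid[:400,:640]; w=world('side',u,v,depth=d); x0=s['ee_pos'][0]
print(s['time_s'],s['ee_pos'].round(1),s['force'].round(1))
# back wall of body (strip near the pin axis, y 115..135) and of the neck
for z in range(8,116,6):
    m=(abs(w[...,2]-z)<3)&(abs(w[...,1]-125)<13)&(abs(w[...,0]-x0+15)<45)&(d>0); q=w[m]
    if len(q)>3: print(z,len(q),'xback',np.percentile(q[:,0],10).round(1))
c=im[110:260,150:310]; cv2.imwrite('pics/side_t.png',cv2.resize(c,None,fx=4,fy=4))
E
python3 t.py
```

```text
time_s: 19.45
ee_pos: [611.9, 125.1, 73.4]
ee_rot: [-179.9, 0.0, -90.0]
force: [1.4, -0.7, 5.5]
gripper_width: 23.5
19.45 [611.9 125.1  73.4] [ 1.4 -0.7  5.5]
8 18 xback 569.0
14 27 xback 569.0
20 25 xback 571.0
26 26 xback 571.1
32 28 xback 572.1
38 27 xback 573.3
44 26 xback 575.2
50 31 xback 577.4
56 24 xback 577.4
62 30 xback 578.4
68 54 xback 581.0
74 29 xback 589.4
80 26 xback 591.9
86 20 xback 593.4
92 25 xback 594.3
98 28 xback 595.9
104 25 xback 596.0
110 33 xback 598.3
```

The tilt is down to about 0.2 rad. I'll drag back another 15 mm.

```bash
python3 -m pendant '[{"xyz":[0,0.003,0],"roll":0,"jaw":1},{"xyz":[0,0.006,0],"roll":0,"jaw":1},{"xyz":[0,0.009,0],"roll":0,"jaw":1},{"xyz":[0,0.012,0],"roll":0,"jaw":1},{"xyz":[0,0.015,0],"roll":0,"jaw":1},{"xyz":[0,0.015,0],"roll":0,"jaw":1},{"xyz":[0,0.015,0],"roll":0,"jaw":1},{"xyz":[0,0.015,0],"roll":0,"jaw":1}]'
python3 t.py
```

```text
time_s: 20.5
ee_pos: [595.9, 124.9, 72.0]
ee_rot: [179.9, -0.0, -90.0]
force: [0.3, -0.3, -0.9]
gripper_width: 23.6
20.5 [595.9 124.9  72. ] [ 0.3 -0.3 -0.9]
8 25 xback 566.6
14 22 xback 567.1
20 26 xback 567.8
26 22 xback 568.1
32 24 xback 568.5
38 28 xback 568.7
44 22 xback 569.5
50 25 xback 569.5
56 23 xback 570.2
62 31 xback 569.9
68 45 xback 571.4
74 21 xback 579.0
80 21 xback 578.4
86 21 xback 579.8
92 22 xback 579.6
98 19 xback 579.3
104 23 xback 580.0
110 44 xback 580.7
```

Nearly upright now (about 0.06 rad). I'll release it, then turn the open jaws 90° so they grip along the push direction.

```bash
python3 -m pendant '[{"xyz":[0,0,0],"roll":0,"jaw":0.8},{"xyz":[0,0,0],"roll":0,"jaw":0.5},{"xyz":[0,0,0],"roll":0,"jaw":0},{"xyz":[0,0,0],"roll":0,"jaw":0},{"xyz":[0,0,0],"roll":-8,"jaw":0},{"xyz":[0,0,0],"roll":-18,"jaw":0},{"xyz":[0,0,0],"roll":-28,"jaw":0},{"xyz":[0,0,0],"roll":-38,"jaw":0}]'
python3 -m pendant '[{"xyz":[0,0,0],"roll":-10,"jaw":0},{"xyz":[0,0,0],"roll":-20,"jaw":0},{"xyz":[0,0,0],"roll":-30,"jaw":0},{"xyz":[0,0,0],"roll":-40,"jaw":0},{"xyz":[0,0,0],"roll":-48,"jaw":0},{"xyz":[0,0,0],"roll":-52,"jaw":0},{"xyz":[0,0,0],"roll":-52,"jaw":0},{"xyz":[0,0,0],"roll":-52,"jaw":0}]'
python3 t.py
```

```text
time_s: 21.55
ee_pos: [596.7, 124.9, 72.7]
ee_rot: [-180.0, -0.0, -51.7]
force: [-0.9, 0.8, 1.1]
gripper_width: 90.0
time_s: 22.55
ee_pos: [596.7, 125.0, 72.7]
ee_rot: [180.0, -0.0, -0.1]
force: [0.6, -0.6, 0.8]
gripper_width: 91.3
22.55 [596.7 125.   72.7] [ 0.6 -0.6  0.8]
8 25 xback 566.5
14 18 xback 566.3
20 23 xback 566.4
26 22 xback 567.2
32 21 xback 567.2
38 21 xback 565.9
44 31 xback 566.4
50 21 xback 566.9
56 9 xback 568.1
62 31 xback 569.8
68 16 xback 576.0
74 26 xback 542.7
80 42 xback 540.1
86 42 xback 539.8
92 37 xback 538.9
98 42 xback 538.8
104 36 xback 538.4
110 44 xback 537.7
```

View pics/side_t.png

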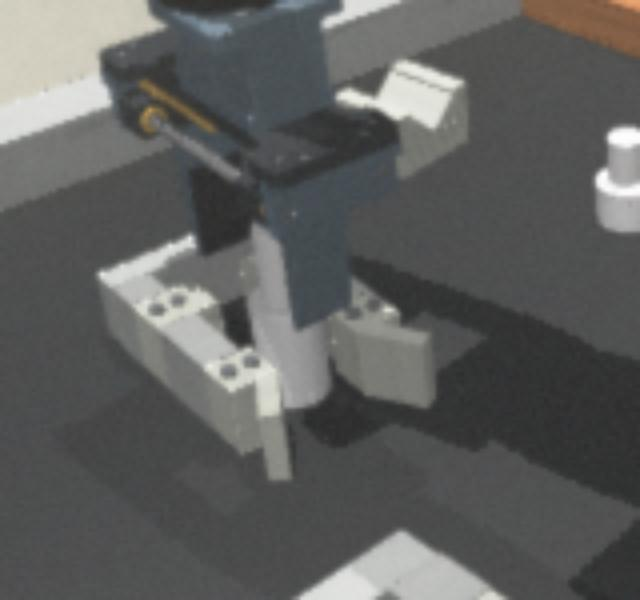

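The pin now stands upright in the pocket, with its body at (290,360) in the crop. I'll centre on it (about 6 mm back), close, then pull back to just before the go gap.

```bash
python3 -m pendant '[{"xyz":[-0.003,0,0],"roll":0,"jaw":0},{"xyz":[-0.006,0,0],"roll":0,"jaw":0.3},{"xyz":[-0.006,0,0],"roll":0,"jaw":0.5},{"xyz":[-0.006,0,0],"roll":0,"jaw":0.6},{"xyz":[-0.006,0,0],"roll":0,"jaw":0.7},{"xyz":[-0.006,0,0],"roll":0,"jaw":0.8},{"xyz":[-0.006,0,0],"roll":0,"jaw":1},{"xyz":[-0.006,0,0],"roll":0,"jaw":1}]' 15
python3 -m pendant '[{"xyz":[-0.005,0,0],"roll":0,"jaw":1},{"xyz":[-0.012,0,0],"roll":0,"jaw":1},{"xyz":[-0.019,0,0],"roll":0,"jaw":1},{"xyz":[-0.026,0,0],"roll":0,"jaw":1},{"xyz":[-0.034,0,0],"roll":0,"jaw":1},{"xyz":[-0.042,0,0],"roll":0,"jaw":1},{"xyz":[-0.05,0,0],"roll":0,"jaw":1},{"xyz":[-0.055,0,0],"roll":0,"jaw":1}]'
python3 t.py
```

```text
time_s: 23.6
ee_pos: [590.3, 124.9, 72.6]
ee_rot: [180.0, 0.1, -0.0]
force: [-1.9, 1.1, -1.8]
gripper_width: 24.3
time_s: 24.6
ee_pos: [534.8, 124.9, 72.5]
ee_rot: [180.0, 0.0, 0.0]
force: [1.0, 0.6, -3.2]
gripper_width: 24.1
24.6 [534.8 124.9  72.5] [ 1.   0.6 -3.2]
8 21 xback 512.8
14 25 xback 513.5
20 26 xback 513.0
26 22 xback 513.1
32 23 xback 513.5
38 26 xback 513.8
44 24 xback 513.7
50 25 xback 513.3
56 20 xback 512.5
62 56 xback 513.9
68 18 xback 514.1
74 22 xback 513.2
80 33 xback 511.5
86 33 xback 510.3
92 35 xback 510.3
98 41 xback 510.8
104 29 xback 509.5
110 30 xback 510.3
```

Upright (slope about 0) and before the go gap. Now the slide in again, with this firm orientation.

```bash
python3 -m pendant '[{"xyz":[0.004,0,0],"roll":0,"jaw":1},{"xyz":[0.011,0,0],"roll":0,"jaw":1},{"xyz":[0.018,0,0],"roll":0,"jaw":1},{"xyz":[0.026,0,0],"roll":0,"jaw":1},{"xyz":[0.034,0,0],"roll":0,"jaw":1},{"xyz":[0.042,0,0],"roll":0,"jaw":1},{"xyz":[0.048,0,0],"roll":0,"jaw":1},{"xyz":[0.052,0,0],"roll":0,"jaw":1}]'
python3 t.py
python3 -m pendant '[{"xyz":[0.004,0,0],"roll":0,"jaw":1},{"xyz":[0.009,0,0],"roll":0,"jaw":1},{"xyz":[0.014,0,0],"roll":0,"jaw":1},{"xyz":[0.019,0,0],"roll":0,"jaw":1},{"xyz":[0.024,0,0],"roll":0,"jaw":1},{"xyz":[0.028,0,0],"roll":0,"jaw":1},{"xyz":[0.030,0,0],"roll":0,"jaw":1},{"xyz":[0.030,0,0],"roll":0,"jaw":1}]'
```

```text
time_s: 25.65
ee_pos: [588.1, 125.0, 72.6]
ee_rot: [180.0, -0.0, -0.0]
force: [-0.8, 0.7, -2.8]
gripper_width: 24.0
25.65 [588.1 125.   72.6] [-0.8  0.7 -2.8]
8 19 xback 566.2
14 27 xback 566.6
20 22 xback 565.8
26 21 xback 566.7
32 23 xback 566.6
38 26 xback 566.5
44 22 xback 566.7
50 23 xback 567.3
56 30 xback 565.3
62 41 xback 567.2
68 21 xback 570.3
74 24 xback 566.8
80 30 xback 565.1
86 32 xback 564.1
92 31 xback 563.6
98 34 xback 563.1
104 32 xback 563.0
110 31 xback 562.2
time_s: 26.7
ee_pos: [617.7, 124.9, 72.6]
ee_rot: [180.0, 0.0, -0.0]
force: [0.4, 0.3, -3.3]
gripper_width: 23.4
```

Still upright. Now I creep in to contact.

```bash
python3 -m pendant '[{"xyz":[0.001,0,0],"roll":0,"jaw":1},{"xyz":[0.002,0,0],"roll":0,"jaw":1},{"xyz":[0.003,0,0],"roll":0,"jaw":1},{"xyz":[0.0035,0,0],"roll":0,"jaw":1},{"xyz":[0.004,0,0],"roll":0,"jaw":1},{"xyz":[0.0045,0,0],"roll":0,"jaw":1},{"xyz":[0.005,0,0],"roll":0,"jaw":1},{"xyz":[0.005,0,0],"roll":0,"jaw":1}]'
python3 -m pendant '[{"xyz":[0.0003,0,0],"roll":0,"jaw":1},{"xyz":[0.0006,0,0],"roll":0,"jaw":1},{"xyz":[0.0009,0,0],"roll":0,"jaw":1},{"xyz":[0.0012,0,0],"roll":0,"jaw":1},{"xyz":[0.0012,0,0],"roll":0,"jaw":1},{"xyz":[0.0012,0,0],"roll":0,"jaw":1},{"xyz":[0.0012,0,0],"roll":0,"jaw":1},{"xyz":[0.0012,0,0],"roll":0,"jaw":1}]'
```

```text
time_s: 27.7
ee_pos: [622.7, 125.0, 72.6]
ee_rot: [180.0, -0.0, 0.0]
force: [-0.5, 0.2, -3.8]
gripper_width: 23.6
time_s: 28.7
ee_pos: [623.6, 124.9, 72.5]
ee_rot: [180.0, 0.0, 0.0]
force: [-1.6, -0.2, -1.7]
gripper_width: 23.5
```

```bash
python3 -m pendant '[{"xyz":[0.0003,0,0],"roll":0,"jaw":1},{"xyz":[0.0006,0,0],"roll":0,"jaw":1},{"xyz":[0.0009,0,0],"roll":0,"jaw":1},{"xyz":[0.0009,0,0],"roll":0,"jaw":1},{"xyz":[0.0009,0,0],"roll":0,"jaw":1},{"xyz":[0.0009,0,0],"roll":0,"jaw":1},{"xyz":[0.0009,0,0],"roll":0,"jaw":1},{"xyz":[0.0009,0,0],"roll":0,"jaw":1}]'
```

```text
time_s: 29.7
ee_pos: [624.0, 124.9, 72.6]
ee_rot: [180.0, 0.1, 0.0]
force: [-5.8, -0.8, 0.2]
gripper_width: 23.9
```

Contact: −5.8 N and the advance has stopped. I'll press slightly more and check the tilt.

```bash
python3 -m pendant '[{"xyz":[0.0004,0,0],"roll":0,"jaw":1},{"xyz":[0.0004,0,0],"roll":0,"jaw":1},{"xyz":[0.0004,0,0],"roll":0,"jaw":1},{"xyz":[0.0004,0,0],"roll":0,"jaw":1},{"xyz":[0.0004,0,0],"roll":0,"jaw":1},{"xyz":[0.0004,0,0],"roll":0,"jaw":1},{"xyz":[0.0004,0,0],"roll":0,"jaw":1},{"xyz":[0.0004,0,0],"roll":0,"jaw":1}]'
python3 t.py
```

```text
time_s: 30.7
ee_pos: [624.1, 124.9, 72.6]
ee_rot: [180.0, 0.1, 0.0]
force: [-5.1, -0.4, 0.6]
gripper_width: 24.0
30.7 [624.1 124.9  72.6] [-5.1 -0.4  0.6]
8 12 xback 601.8
14 14 xback 602.1
20 19 xback 601.6
26 23 xback 602.4
32 22 xback 603.3
38 23 xback 602.5
44 23 xback 602.4
50 24 xback 601.5
56 27 xback 601.5
62 48 xback 602.6
68 17 xback 603.7
74 19 xback 602.2
80 36 xback 601.1
86 28 xback 600.1
92 33 xback 600.3
98 34 xback 599.5
104 35 xback 598.4
110 31 xback 597.8
```

The pin is upright and was held at about 5 N for over 1 s. Releasing it and lifting straight up.

```bash
python3 -m pendant '[{"xyz":[0,0,0],"roll":0,"jaw":0.7},{"xyz":[0,0,0],"roll":0,"jaw":0.6},{"xyz":[0,0,0],"roll":0,"jaw":0.4},{"xyz":[0,0,0],"roll":0,"jaw":0.2},{"xyz":[0,0,0],"roll":0,"jaw":0},{"xyz":[0,0,0],"roll":0,"jaw":0},{"xyz":[0,0,-0.01],"roll":0,"jaw":0},{"xyz":[0,0,-0.03],"roll":0,"jaw":0}]'
python3 -m pendant '[{"xyz":[0,0,-0.03],"roll":0,"jaw":0},{"xyz":[0,0,-0.06],"roll":0,"jaw":0},{"xyz":[0,0,-0.09],"roll":0,"jaw":0},{"xyz":[0,0,-0.11],"roll":0,"jaw":0},{"xyz":[0,0,-0.12],"roll":0,"jaw":0},{"xyz":[0,0,-0.12],"roll":0,"jaw":0},{"xyz":[0,0,-0.12],"roll":0,"jaw":0},{"xyz":[0,0,-0.12],"roll":0,"jaw":0}]'
python3 t.py
python3 - <<'E'
from h import *
im,d,s=grab('scene'); cv2.imwrite('pics/end.png',im)
v,u=np.mgrid[:400,:640]; w=world('scene',u,v,depth=d)
for k,x,y,h in(('pin',625,125,112),('collar',480.8,-136.8,112),('short',599.8,-145,62)):
    q=w[(np.hypot(w[...,0]-x,w[...,1]-y)<30)&(abs(w[...,2]-h)<5)&(d>0)]; print(k,len(q),q.mean(0) if len(q) else '')
E
```

```text
time_s: 31.75
ee_pos: [624.7, 124.9, 102.7]
ee_rot: [180.0, 0.1, 0.0]
force: [0.5, -0.3, 0.7]
gripper_width: 90.6
time_s: 32.75
ee_pos: [624.7, 124.9, 221.5]
ee_rot: [180.0, 0.1, 0.0]
force: [0.4, -0.4, 0.2]
gripper_width: 90.8
32.75 [624.7 124.9 221.5] [ 0.4 -0.4  0.2]
8 11 xback 601.9
14 13 xback 601.8
20 18 xback 600.8
26 26 xback 602.4
32 21 xback 601.3
38 22 xback 600.7
44 20 xback 601.7
50 22 xback 601.6
56 25 xback 602.0
62 59 xback 603.0
68 25 xback 609.8
74 25 xback 609.8
80 25 xback 609.9
86 20 xback 609.9
92 29 xback 609.3
98 27 xback 609.3
104 22 xback 609.7
110 59 xback 612.3
pin 58 [625.44051408 121.56340204 110.78508688]
collar 79 [ 480.66466589 -136.57016825  111.13180962]
short 92 [ 599.95469308 -145.04064826   61.01558054]
```

View pics/end.png

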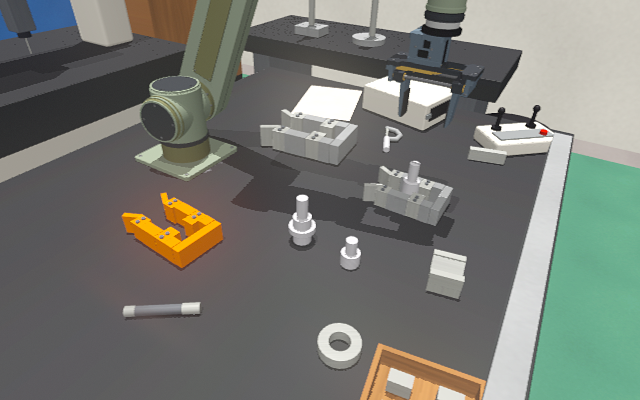

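The final picture shows the pin standing upright in the small grey gauge at (413,180), the arm clear above it, and the other two pins where they were. Handing in.

```bash
python3 -c "
from workcell import env
print(env.job_done())"
```

```text
the job is handed in; nothing more can be done
None
```

I handed the job in at about 33 s, with the plain pin standing upright and released against the no-go jaws of the small grey gauge.

**What I did:** I gripped the pin by its neck, carried it over and set it down before the flared mouth, about 120 mm ahead of the gauge origin. I then slid it through the go gap and pressed it on the no-go jaws at about 5–6 N for over 1 s. After that I opened the jaws and lifted clear.

**What went wrong on the way:** On the first slide the jaws gripped across the push direction, and plate drag leaned the pin about 0.35 rad forward. I dragged it back until it was nearly upright, let go and regripped with the jaws along the push direction. I then pulled it back to before the go gap and slid it through again. The side camera showed it upright on that second pass.

**Last checks:**
- **Pin position:** The pin stands vertical at about x = +7 mm in the gauge frame, measured from the gauge origin at roughly (618, 125).
- **Camera disagreement:** The scene camera puts the pin's neck top about 3 mm off the centre line, while the arm had it at 0. The side camera's x readings ran about 4 mm short throughout. Both are within tolerance.
- **Other pins:** The collar pin and short pin moved less than 0.5 mm.
- **Robot:** The measured force at the end was about zero, with the arm clear of everything.

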